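# Close the loaded cigar moulds with their own tops

### The job

The four lower mould halves on the bench are loaded with bunches and ready for the press. Take the crossed pile of mould tops apart and close each lower half with its own top, the one with the same colour on its ends, so that it sits fully down over both dowels and flat on its lower half. Leave the glass dish and the paste pot standing where they are.

Things in the scene. Friction and masses are not known exactly. Their poses are not given: they have to be found in the camera images.
- red_top: loose wooden mould top, ends painted red: 140 long x 58 wide x 20 mm thick, about 119 g, flat above, grooved below, a 14 mm through hole on the centre line 13 mm from each end. Top of the pile, across the blue and yellow tops. Grip at mid-length across the width. Origin: centre of the underside; x along its length, z up
- yellow_top: loose wooden mould top, ends painted yellow: 160 long x 58 wide x 20 mm thick, about 136 g, flat above, grooved below, a 14 mm through hole on the centre line 13 mm from each end. Middle layer of the pile, across the green top, about 50 mm clear of the blue one. Grip at mid-length across the width. Origin: centre of the underside; x along its length, z up
- blue_top: loose wooden mould top, ends painted blue: 180 long x 58 wide x 20 mm thick, about 153 g, flat above, grooved below, a 14 mm through hole on the centre line 13 mm from each end. Middle layer of the pile, across the green top, about 50 mm clear of the yellow one. Grip at mid-length across the width. Origin: centre of the underside; x along its length, z up
- green_top: loose wooden mould top, ends painted green: 214 long x 58 wide x 20 mm thick, about 182 g, flat above, grooved below, a 14 mm through hole on the centre line 13 mm from each end. Bottom of the crossed pile, on the bench, only its ends showing. Grip at mid-length across the width. Origin: centre of the underside; x along its length, z up
- red_lower: lower half for the red top, ends painted red: 140 x 58 x 22 mm high, fixed on the bench; three bunches in its grooves stand 6 mm proud. Two upright brass dowels, 16 mm high, 11 mm thick, tapering to 3, on the centre line 13 mm from each end. Origin: centre of the underside; x along its length, z up. Closed: its top's underside is 22 mm above the bench, either way round
- yellow_lower: lower half for the yellow top, ends painted yellow: 160 x 58 x 22 mm high, fixed on the bench; three bunches in its grooves stand 6 mm proud. Two upright brass dowels, 16 mm high, 11 mm thick, tapering to 3, on the centre line 13 mm from each end. Origin: centre of the underside; x along its length, z up. Closed: its top's underside is 22 mm above the bench, either way round
- blue_lower: lower half for the blue top, ends painted blue: 180 x 58 x 22 mm high, fixed on the bench; three bunches in its grooves stand 6 mm proud. Two upright brass dowels, 16 mm high, 11 mm thick, tapering to 3, on the centre line 13 mm from each end. Origin: centre of the underside; x along its length, z up. Closed: its top's underside is 22 mm above the bench, either way round
- green_lower: lower half for the green top, ends painted green: 214 x 58 x 22 mm high, fixed on the bench; three bunches in its grooves stand 6 mm proud. Two upright brass dowels, 16 mm high, 11 mm thick, tapering to 3, on the centre line 13 mm from each end. Origin: centre of the underside; x along its length, z up. Closed: its top's underside is 22 mm above the bench, either way round
- glass_dish: pressed clear-glass dish, 95 mm across, 32 mm high, loose, near the back of the bench; to be left where it stands. Origin: centre of its underside
- paste_pot: grey stoneware paste pot, 62 mm across, 49 mm high, loose, near the back of the bench; to be left where it stands. Origin: centre of its underside

How it is judged (in metres and radians):
At the end, for the whole second after the job is handed in: Each top rests on the lower half of its own colour, either way round: centred within 5 mm, in line within 0.06 rad, level within 0.05 rad, its underside 19 to 24.5 mm above that of the lower half (22 is fully home). Glass dish and paste pot are within 30 mm of where they stood (horizontal distance between red_top and red_lower below 0.005 m and angle between the x axis of red_top and the x axis of red_lower, either way round below 0.06 rad and z of red_top in the frame of red_lower between 0.019 and 0.0245 m and angle between each of red_top, yellow_top, blue_top, green_top's own z axis and vertical below 0.05 rad and linear speed of each of red_top, yellow_top, blue_top, green_top below 0.02 m/s and horizontal distance between yellow_top and yellow_lower below 0.005 m and angle between the x axis of yellow_top and the x axis of yellow_lower, either way round below 0.06 rad and z of yellow_top in the frame of yellow_lower between 0.019 and 0.0245 m and horizontal distance between blue_top and blue_lower below 0.005 m and angle between the x axis of blue_top and the x axis of blue_lower, either way round below 0.06 rad and z of blue_top in the frame of blue_lower between 0.019 and 0.0245 m and horizontal distance between green_top and green_lower below 0.005 m and angle between the x axis of green_top and the x axis of green_lower, either way round below 0.06 rad and z of green_top in the frame of green_lower between 0.019 and 0.0245 m and distance of each of glass_dish, paste_pot from where it was at the start of the episode below 0.03 m); the robot touches nothing.
It fails at once if the glass dish is pushed more than 30 mm or tipped over (distance of glass_dish from where it was at the start of the episode above 0.03 m or angle between glass_dish's own z axis and vertical above 0.5 rad).
It fails at once if the paste pot is pushed more than 30 mm or tipped over (distance of paste_pot from where it was at the start of the episode above 0.03 m or angle between paste_pot's own z axis and vertical above 0.5 rad).
It also fails if it takes over 102 s, if anything falls off the work surface, if the arm or the gripper's body presses on something with over 40 N, if the wrist force passes 120 N, or if a joint passes its speed limit or range.

### The arm

A 6-joint arm with a two-finger parallel gripper is mounted at the origin on a cart in front of the work surface, level with it; the furniture and walls round the work are solid. World frame = base frame: x ahead of the robot, y to its left, z up, the work surface at z = 0. Lengths are in mm, angles in rad, forces in N, time in s.
With the tool pointing down it reaches from about 425 to 1125 mm from the base axis. Payload 14.9 kg.
Tool frame: the origin (TCP) lies at the very end of the fingers, on their centre line; the grasp point (between the pads) lies 19 mm behind it; z points along the fingers, y is the line along which they close (so a half turn about z gives the same grasp; the last joint's range is limited). The gripper opens to 91 mm and grips with 3 to 60 N. Pads are 32 mm wide; open, the fingers measure 118 mm over their backs; the gripper's body (76 mm by 178 mm) begins 60 mm behind the grasp point.
Start: joints at [1.202, 0.379, 1.734, -0, 1.028, -0.033], TCP at [230.675, 660.914, 213.932] pointing down, gripper open.
Joint ranges: [-2.77, 2.77], [-0.74, 2.19], [0, 2.66], [-1.06, 4.2], [0.31, 2.87], [-3.08, 3.08]. Speed limits (rad/s): [1.89, 1.89, 2.39, 3.14, 3.14, 3.14].

### API

Orientations are given as a unit quaternion [x, y, z, w].
In Python, from cell import r gives the robot as it stands.
- The arm moves only by the tool pendant, called after "Call:" by a JSON object that holds its "fn" and its "kwargs". Schema: {"type":"object","properties":{"moves":{"type":"array","items":{"type":"number"},"minItems":4,"maxItems":80},"finger_gap":{"type":"number"},"grip_force":{"type":"number"},"only":{"type":"string"},"quiet":{"type":"boolean"},"lines":{"type":"string"}},"required":["moves"],"additionalProperties":false}. moves is one flat list of numbers that holds 1 to 20 rows one after another, with no inner brackets; each row has 4 numbers: dx, dy, dz in mm, then a turn about the tool's z in rad; each row shifts and turns the commanded pose from where the row before left it, along the tool's axes as they then stand; what a row does not reach is not made up. A row lasts 1/12 s, in which the tool goes at most 41.7 mm and 0.125 rad, less where a joint would pass 70% of its speed; a pose out of reach is approached as far as the arm can. finger_gap is the finger opening in mm, set as the call begins (left out keeps the last). The fingers move at their own pace and stop on an object; grip_force is the grip in N (left out, the last holds). Time passes only in rows, so rows that do not move let the fingers close. The tool returns the time, the measured TCP pose, the force, the opening and the grip force at its end. only (a regular expression) keeps the lines of the reply that match it, lines (a string "A,B") keeps lines A to B, and quiet returns only ok. Input that does not fit is refused with a message, and nothing moves.
- r.observe(): the state, without advancing time (a new reading comes with each control period).
- r.get_image(name): name is "side" or "top"; returns (picture, depth): 420x560x3 uint8, blue, green, red; 420x560 float32, mm along the optical axis (not along the pixel's ray), 0 where there is no reading.
- r.get_calibration(name): a dict with "K" (3x3 intrinsics, pixels), "origin" and "attitude" of the camera in the world. Camera axes: x right, y down, z forward; pixel columns grow to the right and rows downward; lengths in mm; the calibration is good to about 2 mm. A picture is of the moment at which its call begins. get_calibration takes no time and is no camera call.
- r.job_done(): hands the job in; it is judged then, once.
The state is a dict: "time": time; "q": joint angles; "joint_velocities": joint speeds; "tau": joint torques, N m; "ee_pos": TCP position; "orientation": TCP orientation; "contact_force": force on the tool from outside, world axes, zero at the start; "wrist_torque": the same for the moment, N m; "width": finger opening in mm; "grip_force": force on a finger pad.
Only numpy, scipy, OpenCV 4.12 (cv2) and the standard library are available. Lean on these libraries where they do the work, as an engineer would, in place of code of your own. Each camera call takes 0.05 s, during which the arm holds its last target. There are 200 camera calls.

## Working session

There is one attempt and no reset: what is moved stays moved. The work goes in short steps, Python scripts to look and compute and a tool call to move; the robot and the scene stay as the last step left them, time stands still between calls to the robot, and variables do not carry over. Pictures are saved under pics/ and viewed, at most 14 in all, crops included, and the job is handed in when it is done.

```bash
mkdir -p pics; ls
```

Run:
```python
from cell import r
import cv2,numpy as np
for n in("top","side"):
    im,d=r.get_image(n); cv2.imwrite(f"pics/{n}0.png",im); np.save(f"pics/{n}0.npy",d)
    c=r.get_calibration(n); print(n,c)
o=r.observe(); print(o)
```

```text
pics
top {'K': array([[474.52262066,   0.        , 272.98246574],
       [  0.        , 474.52262066, 215.33968296],
       [  0.        ,   0.        ,   1.        ]]), 'origin': array([ 491.07916906,  -12.90518758, 1183.2653071 ]), 'attitude': array([ 0.70639803, -0.70627301,  0.02241578, -0.04096089])}
side {'K': array([[545.71305306,   0.        , 274.91196481],
       [  0.        , 545.71305306, 215.95463826],
       [  0.        ,   0.        ,   1.        ]]), 'origin': array([  -32.0269955 , -1001.87114581,   879.49138558]), 'attitude': array([ 0.84812687, -0.24762171,  0.1294737 , -0.45011207])}
{'time': 0.1, 'q': array([ 1.20169679e+00,  3.79345382e-01,  1.73469469e+00, -3.19178291e-05,
        1.02851662e+00, -3.33174142e-02]), 'joint_velocities': array([ 1.38938821e-03, -1.16151451e-03, -2.49590186e-03,  2.25198830e-03,
        7.67026322e-05, -4.43788076e-04]), 'tau': array([-1.00308363e-03, -7.65025306e+01, -4.35291195e+01,  6.51807874e-02,
        3.97962600e-02,  1.02978242e-05]), 'ee_pos': array([230.55539169, 660.57858035, 213.37507549]), 'orientation': array([ 1.67095288e-01,  9.85940633e-01, -4.75026506e-04, -8.29436800e-05]), 'contact_force': array([-0.19477838, -0.81424904, -0.4779404 ]), 'wrist_torque': array([-0.00578815,  0.04210675,  0.0350043 ]), 'grip_force': 0.0, 'width': 91.13872184381479}
```

View pics/top0.png

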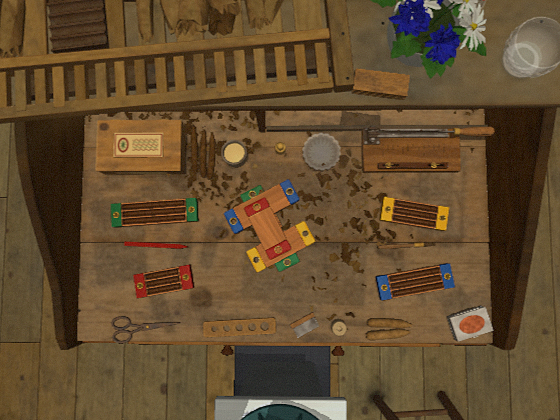

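View pics/side0.png

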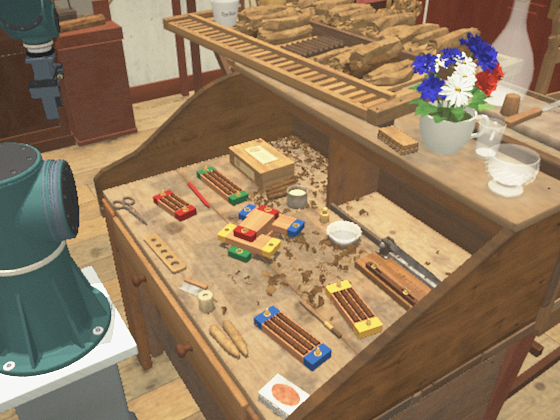

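The top view shows the pile at about (268,228) px. Green lower is at (154,212), red at (163,281), yellow at (415,213) and blue at (415,281). The dish is at (320,152) and the pot at (235,152). Next I'll segment the painted ends in both views and convert them to 3D.

Create h.py:
```python
import cv2,numpy as np
from scipy.spatial.transform import Rotation as R
from cell import r
HUE={'red':[(0,6),(172,180)],'yellow':[(22,32)],'green':[(45,85)],'blue':[(105,125)]}
def world(n,d,c=None):
    c=c or r.get_calibration(n); K=c['K']; v,u=np.mgrid[:420,:560]
    p=np.dstack([(u-K[0,2])/K[0,0]*d,(v-K[1,2])/K[1,1]*d,d])
    return p@R.from_quat(c['attitude']).as_matrix().T+c['origin']
def blobs(n,im,d,area=15):
    W=world(n,d); hsv=cv2.cvtColor(im,cv2.COLOR_BGR2HSV); out=[]
    for k,rs in HUE.items():
        m=np.zeros(im.shape[:2],np.uint8)
        for a,b in rs: m|=cv2.inRange(hsv,(a,165 if k!='green' else 120,50),(b,255,255))
        m[(W[...,0]<330)|(W[...,0]>800)|(abs(W[...,1])>450)|(W[...,2]>90)|(d==0)]=0
        N,L,S,C=cv2.connectedComponentsWithStats(m)
        for i in range(1,N):
            if S[i,4]<area: continue
            P=W[L==i]; zt=np.median(P[P[:,2]>=np.percentile(P[:,2],50)][:,2]); Q=P[abs(P[:,2]-zt)<6]
            out.append((k,S[i,4],C[i].round(1),Q.mean(0).round(1),Q[:,2].std().round(1)))
    return out
```

Run:
```python
from h import *
for n in("top","side"):
    im=cv2.imread(f"pics/{n}0.png");d=np.load(f"pics/{n}0.npy")
    print(n)
    for b in blobs(n,im,d): print(*b)
im=cv2.imread("pics/top0.png")
c=[im[170:290,205:335],im[190:310,100:230],im[190:310,365:495]]
cv2.imwrite("pics/c1.png",cv2.resize(c[0],None,fx=5,fy=5,interpolation=cv2.INTER_CUBIC))
cv2.imwrite("pics/c2.png",np.hstack([cv2.resize(x,None,fx=3,fy=3,interpolation=cv2.INTER_CUBIC) for x in c[1:]]))
```

```text
top
red 190 [256.1 206.5] [613.1  57.4  60.1] 2.0
red 199 [278.  249.1] [511.7   5.4  59.8] 2.0
red 265 [154.1 244.7] [523.6 314.7   8.9] 2.1
red 214 [185.8 276.6] [445.4 231.5  21.9] 2.1
red 201 [139.6 285.3] [424.1 343.3  22.2] 2.1
yellow 27 [300.1 226.4] [567.5 -48.1  40. ] 1.7
yellow 24 [252.4 251.5] [506.5  66.7  40.1] 1.8
green 96 [249.6 193. ] [651.   75.8  20.4] 2.1
green 193 [191.3 208.9] [611.3 220.2  22.2] 2.0
green 185 [115.7 214.6] [598.2 408.1  22.4] 2.0
green 165 [287.2 262.1] [481.5 -16.8  19.9] 2.1
blue 29 [290.2 198.3] [635.7 -24.5  39.4] 1.9
blue 99 [233.3 221. ] [580.5 113.4  40.3] 2.1
blue 164 [446.6 275.4] [ 450.3 -400.8   21.7] 1.9
blue 111 [384.5 288.3] [ 418.3 -251.4   21.8] 1.8
side
red 98 [198.2 194.2] [521.4 307.1  10.5] 2.2
red 75 [161.5 195.8] [422.  337.5  24.6] 2.0
red 180 [185.2 212.7] [441.6 226.2  23.1] 2.6
red 31 [261.6 207.8] [603.4  69.9  61.8] 1.7
red 50 [273.8 212.5] [620.2  37.8  61.5] 1.9
red 196 [244.6 233.8] [ 5.089e+02 -3.000e-01  6.060e+01] 2.4
green 24 [199.8 172.9] [576.3 402.6  22.8] 2.1
green 101 [237.8 197.6] [608.5 213.6  23.1] 2.4
green 122 [239.8 253.1] [479.4 -21.1  21.5] 2.2
```

View pics/c1.png

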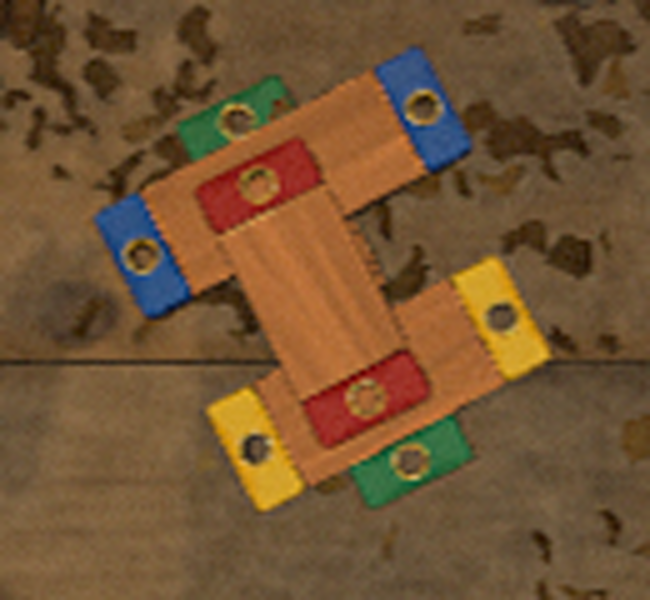

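View pics/c2.png

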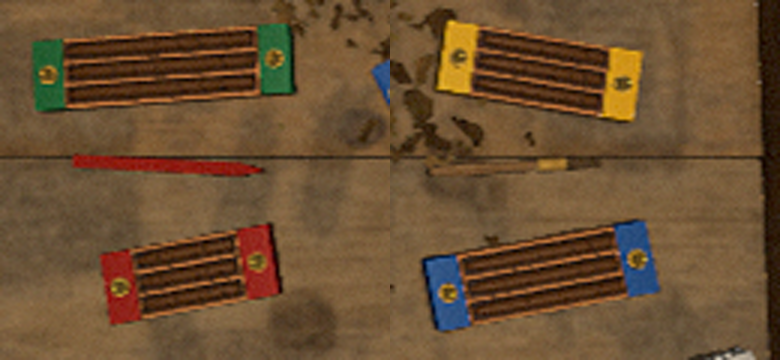

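Both crops are clear: I can read the hole centres in the pile and the dowels on the lowers. Converting them to world positions.

Add to h.py:
```python
def ray(n,uv,z):
    c=r.get_calibration(n);K=c['K'];uv=np.atleast_2d(np.float64(uv))
    v=np.c_[(uv-K[[0,1],[2,2]])/K[0,0],np.ones(len(uv))]@R.from_quat(c['attitude']).as_matrix().T
    return (c['origin']+v*((z-c['origin'][2])/v[:,2])[:,None])[:,:2]
def pair(p):
    d=p[1]-p[0];a=np.arctan2(d[1],d[0]);return p.mean(0).round(1),round(np.hypot(*d),1),round((a+np.pi/2)%np.pi-np.pi/2,3)
```

Run:
```python
from h import *
f=lambda L,o,s:(np.array(L)+.5)/s-.5+np.array(o)
A=(205,170)
for k,L,z in [('red',[(259,186),(366,398)],60),('blue',[(424,107),(143,256)],40),('yellow',[(501,317),(256,450)],40),('green',[(239,121),(411,462)],20)]:
    print(k,'top',*pair(ray('top',f(L,A,5),z)))
for k,L,o in [('green',[(48,75),(275,59)],(100,190)),('red',[(121,287),(258,261)],(100,190)),('yellow',[(69,58),(232,84)],(365,190)),('blue',[(58,294),(248,259)],(365,190))]:
    print(k,'lower',*[pair(ray('top',f(L,o,3),z)) for z in(30,)])
# paint with top-plane rect
im=cv2.imread("pics/top0.png");d=np.load("pics/top0.npy");W=world('top',d);hsv=cv2.cvtColor(im,cv2.COLOR_BGR2HSV)
rois={'green':(105,195,100,35),'red':(128,260,70,42),'yellow':(375,190,80,45),'blue':(370,258,90,48)}
for k,(x,y,w,h) in rois.items():
    m=np.zeros(im.shape[:2],np.uint8)
    for a,b in HUE[k]: m|=cv2.inRange(hsv,(max(a-2,0),150 if k!='green' else 110,40),(b+2,255,255))
    m[:y]=0;m[y+h:]=0;m[:,:x]=0;m[:,x+w:]=0
    m[(W[...,2]<17)]=0
    N,L,S,C=cv2.connectedComponentsWithStats(m)
    ii=[i for i in range(1,N) if S[i,4]>40]; cs=[]
    for i in ii:
        v,u=np.nonzero(L==i); (c,s,a)=cv2.minAreaRect(ray('top',np.c_[u,v],22).astype(np.float32)); cs.append(c); print('  ',S[i,4],np.round(c,1),np.round(s,1))
    print(k,pair(np.array(cs)))
# side view check of the dish, pot
```

```text
red top [562.2  30.7] 113.0 0.469
blue top [616.9  45.5] 154.3 -1.082
yellow top [519.1  -0.6] 134.1 -1.074
green top [565.3  26.3] 188.1 0.468
green lower (array([603.3, 311.5]), np.float64(187.5), np.float64(-1.502))
red lower (array([435.1, 284.5]), np.float64(113.0), np.float64(-1.383))
yellow lower (array([ 599.3, -326.2]), np.float64(131.9), np.float64(1.409))
blue lower (array([ 434.7, -324.1]), np.float64(153.7), np.float64(-1.387))
   193 [610.4 220.4] [57.3 24.9]
   193 [597.7 408.1] [57.8 24.7]
green (array([604. , 314.2]), np.float64(188.1), np.float64(-1.503))
   206 [444.9 231.4] [57.6 25. ]
   212 [424.7 342.8] [57.6 27.2]
red (array([434.8, 287.1]), np.float64(113.2), np.float64(-1.392))
   237 [ 611.1 -261. ] [27.8 58.3]
   215 [ 588.9 -392.9] [24.3 57.3]
yellow (array([ 600. , -326.9]), np.float64(133.7), np.float64(1.404))
   176 [ 449.4 -400.9] [56.7 22.5]
   204 [ 421.6 -248.9] [57.  25.5]
blue (array([ 435.5, -324.9]), np.float64(154.5), np.float64(-1.39))
```

Turn budget: ~per lid 8 calls. Fine.

Add to h.py:
```python
def go(x,y,z,yaw):
    "turn needed, then dx dy dz in the turned tool's axes"
    o=r.observe(); M=R.from_quat(o['orientation']).as_matrix(); y0=np.arctan2(M[1,0],M[0,0])
    t=-((yaw-y0+np.pi)%(2*np.pi)-np.pi); D=np.array([x,y,z])-o['ee_pos']; c,s=np.cos(yaw),np.sin(yaw)
    print('yaw',y0.round(3),'turn',round(t,3),'dx dy dz',np.round([D[0]*c+D[1]*s,D[0]*s-D[1]*c,-D[2]],1),'tilt',np.round(M[:2,2],3),'q6',o['q'][5].round(2))
```

Run:
```python
from h import *
d=np.load("pics/top0.npy");W=world('top',d)
for t in np.linspace(.1,1,10):
    p=np.array([230,660])*(1-t)+np.array([562,31])*t
    k=(abs(W[...,0]-p[0])<70)&(abs(W[...,1]-p[1])<70)&(d>0)
    print(p.round(),W[...,2][k].max().round() if k.any() else None)
go(562.2,30.7,150,.469)
```

```text
[263. 597.] 69.0
[296. 534.] 82.0
[330. 471.] 88.0
[363. 408.] 39.0
[396. 346.] 39.0
[429. 283.] 42.0
[462. 220.] 42.0
[496. 157.] 44.0
[529.  94.] 67.0
[562.  31.] 67.0
yaw 2.806 turn 2.337 dx dy dz [ 11.1 711.8  63.4] tilt [-0.    -0.001] q6 -0.03
```

Call:
{"fn": "pendant", "kwargs": {"moves": [0, 0, 0, 0.123, 0, 0, 0, 0.123, 0, 0, 0, 0.123, 0, 0, 0, 0.123, 0, 0, 0, 0.123, 0, 0, 0, 0.123, 0, 0, 0, 0.123, 0, 0, 0, 0.123, 0, 0, 0, 0.123, 0, 0, 0, 0.123, 0, 0, 0, 0.123, 0, 0, 0, 0.123, 0, 0, 0, 0.123, 0, 0, 0, 0.123, 0, 0, 0, 0.123, 0, 0, 0, 0.123, 0, 0, 0, 0.123, 0, 0, 0, 0.123, 0, 0, 0, 0.123], "finger_gap": 91}}

```text
time: 1.68
ee_pos: [230.6, 660.7, 213.5]
orientation: [0.973, 0.229, -0.0, 0.0]
contact_force: [1.3, 0.0, -0.1]
width: 90.9
grip_force: 0.0
```

```bash
python3 -c "
from h import *
go(562.2,30.7,150,.469)"
```

```text
yaw 0.463 turn -0.006 dx dy dz [ 11.  711.9  63.5] tilt [-0.    -0.001] q6 2.31
```

Call:
{"fn": "pendant", "kwargs": {"moves": [0, 20, 0, 0, 0.6, 39, 0, 0, 0.6, 39, 0, 0, 0.6, 39, 0, 0, 0.6, 39, 0, 0, 0.6, 39, 0, 0, 0.6, 39, 0, 0, 0.6, 39, 0, 0, 0.6, 39, 0, 0, 0.6, 39, 0, 0, 0.6, 39, 0, 0, 0.6, 39, 10, 0, 0.6, 39, 10, 0, 0.6, 39, 10, 0, 0.6, 39, 10, 0, 0.6, 39, 10, 0, 0.6, 39, 10, 0, 0.6, 39, 3, 0, 0.6, 20, 0, 0, 0, 8, 0, 0]}}

```text
time: 3.35
ee_pos: [562.5, 29.0, 150.5]
orientation: [0.973, 0.231, -0.0, 0.0]
contact_force: [0.5, 0.9, 0.3]
width: 91.1
grip_force: 0.0
```

```bash
python3 -c "
from h import *
go(562.2,30.7,43,.469)
im,d=r.get_image('top');cv2.imwrite('pics/t1.png',im)"
```

```text
yaw 0.466 turn -0.003 dx dy dz [  0.5  -1.7 107.5] tilt [-0. -0.] q6 1.11
```

View pics/t1.png

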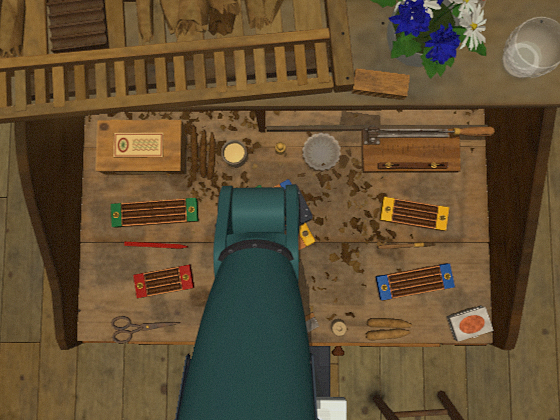

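The arm hides the pile from the top camera, so I'll use the side view for checks once something is held. Descending on the red top.

Call:
{"fn": "pendant", "kwargs": {"moves": [0.5, -1.7, 10, 0.003, 0, 0, 25, 0, 0, 0, 25, 0, 0, 0, 25, 0, 0, 0, 15, 0, 0, 0, 7.5, 0, 0, 0, 0, 0, 0, 0, 0, 0]}}

```text
time: 4.07
ee_pos: [560.9, 34.1, 43.6]
orientation: [0.973, 0.231, -0.0, -0.0]
contact_force: [0.1, 0.4, 0.7]
width: 90.9
grip_force: 0.0
```

Call:
{"fn": "pendant", "kwargs": {"moves": [0, 0, 0, 0, 0, 0, 0, 0, 0, 0, 0, 0, 0, 0, 0, 0, 0, 0, 0, 0, 0, 0, 0, 0], "finger_gap": 50, "grip_force": 30}}

```text
time: 4.57
ee_pos: [561.5, 33.1, 43.8]
orientation: [0.973, 0.231, 0.0, 0.0]
contact_force: [-0.1, -0.9, 5.8]
width: 58.0
grip_force: 30.0
```

```bash
python3 -c "
from h import *
im,d=r.get_image('side');cv2.imwrite('pics/s1.png',cv2.resize(im[130:330,150:400],None,fx=3,fy=3,interpolation=cv2.INTER_CUBIC))
print(r.observe()['contact_force'])"
```

```text
[-0.54423984 -1.25756346  5.96604116]
```

View pics/s1.png

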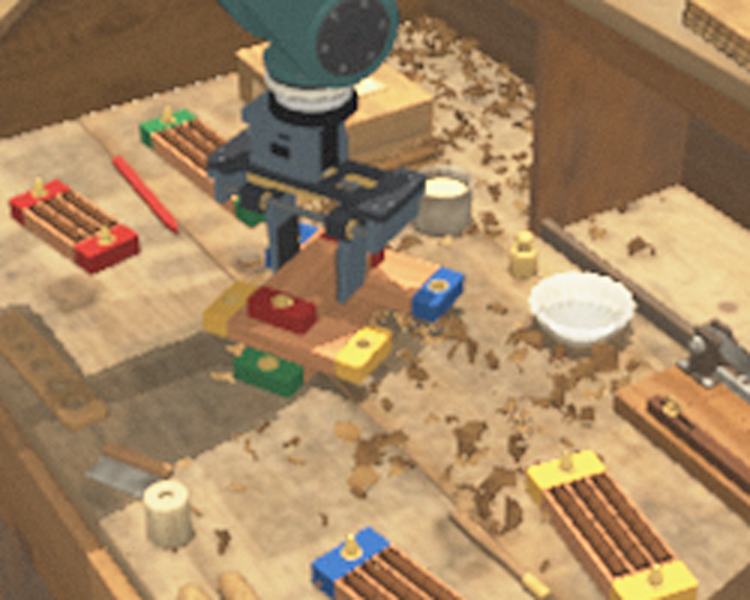

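The red top is held: width reads 58.0 and grip force 30 N. The side view shows the fingers across mid-length. Lifting and turning.

Call:
{"fn": "pendant", "kwargs": {"moves": [0, 0, -5, 0, 0, 0, -20, 0, 0, 0, -30, 0, 0, 0, -30, 0, 0, 0, -15, -0.116, 0, 0, 0, -0.116, 0, 0, 0, -0.116, 0, 0, 0, -0.116, 0, 0, 0, -0.116, 0, 0, 0, -0.116, 0, 0, 0, -0.116, 0, 0, 0, -0.116, 0, 0, 0, -0.116, 0, 0, 0, -0.116, 0, 0, 0, -0.116, 0, 0, 0, 0, 0, 0, 0, 0]}}

```text
time: 6.03
ee_pos: [561.1, 33.3, 143.5]
orientation: [0.646, 0.764, -0.0, -0.0]
contact_force: [-0.2, -0.7, -2.0]
width: 57.9
grip_force: 30.0
```

```bash
python3 -c "
from h import *
go(434.7,287.5,75,1.75)"
```

```text
yaw 1.738 turn -0.012 dx dy dz [272.7 -79.   68.5] tilt [-0.  0.] q6 -0.15
```

Call:
{"fn": "pendant", "kwargs": {"moves": [15, -4, 0, -0.012, 30, -9, 0, 0, 30, -9, 0, 0, 30, -9, 0, 0, 30, -9, 0, 0, 30, -9, 10, 0, 30, -9, 10, 0, 30, -9, 15, 0, 30, -9, 15, 0, 17.7, -3, 18.5, 0, 0, 0, 0, 0, 0, 0, 0, 0, 0, 0, 0, 0, 0, 0, 0, 0]}}

```text
time: 7.2
ee_pos: [434.9, 286.7, 75.7]
orientation: [0.64, 0.768, 0.0, 0.0]
contact_force: [1.3, 0.4, -1.1]
width: 57.9
grip_force: 30.0
```

```bash
python3 -c "
from h import *
go(434.7,287.5,60,1.75)
im,d=r.get_image('side');cv2.imwrite('pics/s2.png',cv2.resize(im[150:270,120:270],None,fx=5,fy=5,interpolation=cv2.INTER_CUBIC))
im,d=r.get_image('top');cv2.imwrite('pics/t2.png',im)
for b in blobs('side',*r.get_image('side')):
  if b[0]=='red':print(b)
for b in blobs('top',*r.get_image('top')):
  if b[0]=='red':print(b)
"
```

```text
yaw 1.752 turn 0.002 dx dy dz [ 0.8 -0.  15.7] tilt [0.001 0.   ] q6 0.36
('red', np.int32(149), array([190.8, 195.3]), array([441.1, 219.2,  82.4]), np.float64(3.2))
('red', np.int32(39), array([156.9, 197.6]), array([405.2, 337.5,  23.4]), np.float64(2.3))
('red', np.int32(165), array([185.4, 213.1]), array([441.3, 224.5,  22. ]), np.float64(2.6))
('red', np.int32(15), array([126.9, 242.6]), array([528.8, 382.3,   8.9]), np.float64(1.9))
('red', np.int32(112), array([171.5, 245.6]), array([521.5, 271.4,   9. ]), np.float64(2.1))
('red', np.int32(150), array([187.9, 276.4]), array([442.3, 217.8,  78.4]), np.float64(2.8))
```

View pics/s2.png

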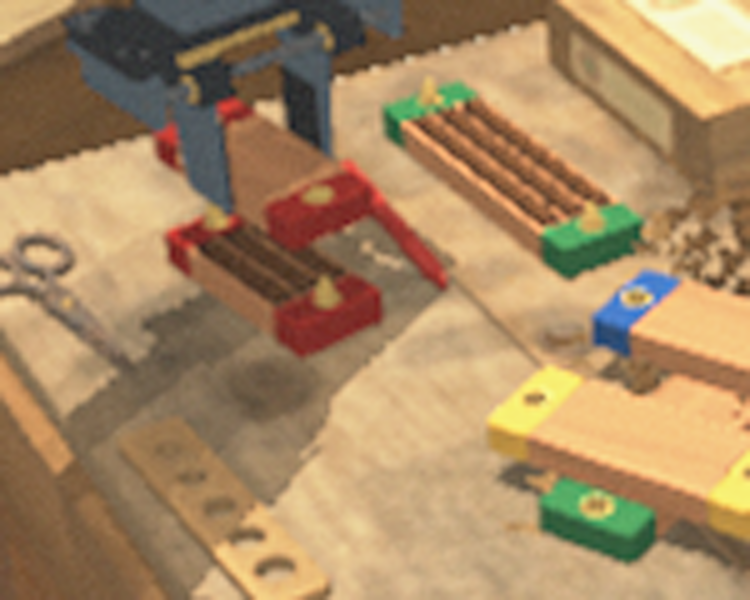

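The side view shows the lid level above the red lower. The near-end hole is at (320,194) in the crop, the dowel base at about (323,302), the lid's near-end front-top corners at (268,213) and (370,185), and the lower's at (277,320) and (380,288). Comparing these through the side camera.

```bash
python3 -c "
from h import *
f=lambda L:(np.array(L)+.5)/5-.5+np.array((120,150))
a=ray('side',f([(320,194),(268,213),(370,185)]),92); b=ray('side',f([(323,302),(277,320),(380,288)]),22)
print(a.round(1),b.round(1),(a-b).round(1))
t=ray('side',f([(323,276)]),38);print(t)
# expected true hole near end given TCP
o=r.observe()['ee_pos'];print('hole by TCP',o[:2]-57.5*np.array([np.cos(1.752),np.sin(1.752)]))
print('dowel by top cam',np.array([434.8,287.1])-57*np.array([np.cos(1.75),np.sin(1.75)]))
"
```

```text
[[448.5 231.9]
 [416.  228.9]
 [476.1 225.6]] [[442.9 231.8]
 [413.3 229. ]
 [476.6 227.5]] [[ 5.6  0.1]
 [ 2.6 -0.1]
 [-0.5 -1.8]]
[[445.30208274 233.31595548]]
hole by TCP [445.03559109 230.17412948]
dowel by top cam [444.96002517 231.01280103]
```

Call:
{"fn": "pendant", "kwargs": {"moves": [0.8, 0, 10, 0.002, 0, 0, 15, 0, 0, 0, 8, 0, 0, 0, 4, 0, 0, 0, 2, 0, 0, 0, 0, 0, 0, 0, 0, 0]}}

```text
time: 7.98
ee_pos: [434.1, 288.0, 36.1]
orientation: [0.64, 0.768, 0.0, 0.0]
contact_force: [-0.4, -0.0, -1.5]
width: 58.1
grip_force: 30.0
```

Call:
{"fn": "pendant", "kwargs": {"moves": [0, 0, 2, 0, 0, 0, 2, 0, 0, 0, 2, 0, 0, 0, 0, 0, 0, 0, 0, 0]}}

```text
time: 8.4
ee_pos: [433.9, 287.9, 29.9]
orientation: [0.64, 0.768, -0.0, -0.0]
contact_force: [0.3, -0.3, -2.0]
width: 57.8
grip_force: 30.0
```

Call:
{"fn": "pendant", "kwargs": {"moves": [0, 0, 2, 0, 0, 0, 1.5, 0, 0, 0, 1, 0, 0, 0, 0, 0, 0, 0, 0, 0]}}

```text
time: 8.82
ee_pos: [433.9, 287.9, 25.8]
orientation: [0.64, 0.768, -0.0, -0.0]
contact_force: [-4.4, -2.2, 10.5]
width: 57.5
grip_force: 30.0
```

Call:
{"fn": "pendant", "kwargs": {"moves": [0, 0, 0, 0, 0, 0, 0, 0, 0, 0, 0, 0, 0, 0, 0, 0, 0, 0, -15, 0, 0, 0, -30, 0, 0, 0, -30, 0, 0, 0, -30, 0, 0, 0, 0, 0, 0, 0, 0, 0], "finger_gap": 91}}

```text
time: 9.65
ee_pos: [434.8, 288.4, 131.9]
orientation: [0.64, 0.768, 0.002, 0.001]
contact_force: [-0.4, 0.6, -0.9]
width: 91.0
grip_force: 0.0
```

```bash
python3 -c "
from h import *
go(616.9,45.5,140,2.06)"
```

```text
yaw 1.752 turn -0.308 dx dy dz [-300.    46.6   -8.1] tilt [0.003 0.002] q6 0.36
```

```bash
python3 -c "
from h import *
im,d=r.get_image('top');cv2.imwrite('pics/t3.png',cv2.resize(im[170:290,205:335],None,fx=5,fy=5,interpolation=cv2.INTER_CUBIC))"
```

```text
(no output)
```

View pics/t3.png

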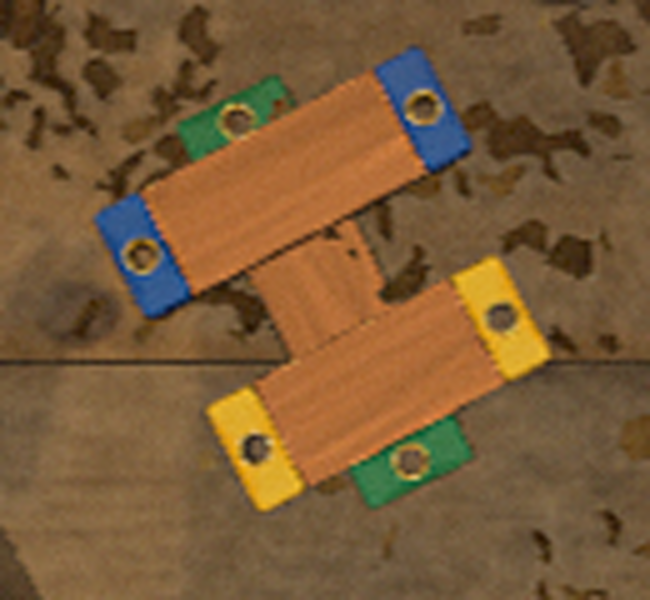

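The rest of the pile hasn't moved: blue holes at (424,107) and (143,256), yellow at (501,317) and (256,450), same as before. Blue next.

Call:
{"fn": "pendant", "kwargs": {"moves": [0, 0, 0, -0.103, 0, 0, 0, -0.103, 0, 0, 0, -0.102, -20, 3, 0, 0, -35, 5.4, 0, 0, -35, 5.4, 0, 0, -35, 5.4, 0, 0, -35, 5.4, 0, 0, -35, 5.4, 0, 0, -35, 5.4, 0, 0, -35, 5.4, 0, 0, -25, 4, 0, 0, -10, 1.8, 0, 0, 0, 0, 0, 0, 0, 0, 0, 0, 0, 0, 0, 0]}}

```text
time: 11.03
ee_pos: [614.8, 45.9, 129.6]
orientation: [0.515, 0.857, -0.0, -0.001]
contact_force: [-0.3, 1.0, 0.8]
width: 91.2
grip_force: 0.0
```

```bash
python3 -c "
from h import *
go(616.9,45.5,23.5,2.06)"
```

```text
yaw 2.06 turn 0.0 dx dy dz [ -1.3   1.7 106.1] tilt [-0.002  0.   ] q6 -0.45
```

Call:
{"fn": "pendant", "kwargs": {"moves": [-1.3, 1.7, 10, 0, 0, 0, 25, 0, 0, 0, 25, 0, 0, 0, 20, 0, 0, 0, 15, 0, 0, 0, 8, 0, 0, 0, 3, 0, 0, 0, 0, 0, 0, 0, 0, 0]}}

```text
time: 11.78
ee_pos: [618.6, 44.8, 25.2]
orientation: [0.515, 0.857, 0.0, 0.0]
contact_force: [0.7, 0.2, -0.6]
width: 90.9
grip_force: 0.0
```

Call:
{"fn": "pendant", "kwargs": {"moves": [0, 0, 0, 0, 0, 0, 0, 0, 0, 0, 0, 0, 0, 0, 0, 0, 0, 0, 0, 0, 0, 0, 0, 0], "finger_gap": 50, "grip_force": 30}}

```text
time: 12.28
ee_pos: [618.2, 44.5, 24.6]
orientation: [0.515, 0.857, -0.0, 0.0]
contact_force: [-1.7, 0.1, 3.0]
width: 58.0
grip_force: 30.0
```

Call:
{"fn": "pendant", "kwargs": {"moves": [0, 0, -5, 0, 0, 0, -20, 0, 0, 0, -30, 0, 0, 0, -30, 0, 0, 0, -15, 0.1, 0, 0, 0, 0.105, 0, 0, 0, 0.105, 0, 0, 0, 0, 0, 0, 0, 0, 0, 0, 0, 0]}}

```text
time: 13.12
ee_pos: [617.9, 44.6, 124.3]
orientation: [0.64, 0.769, -0.0, -0.0]
contact_force: [-0.3, 0.2, -1.7]
width: 57.4
grip_force: 30.0
```

```bash
python3 -c "
from h import *
go(435.5,-324.9,75,1.75)"
```

```text
yaw 1.753 turn 0.003 dx dy dz [-331.  -245.3   49.3] tilt [-0.001 -0.   ] q6 -0.15
```

Call:
{"fn": "pendant", "kwargs": {"moves": [-15, -11, 0, 0.003, -30, -22, 0, 0, -30, -22, 0, 0, -30, -22, 0, 0, -30, -22, 0, 0, -30, -22, 0, 0, -30, -22, 0, 0, -30, -22, 5, 0, -30, -22, 10, 0, -30, -22, 10, 0, -30, -22, 12, 0, -17.5, -14.3, 12, 0, 0, 0, 0, 0, 0, 0, 0, 0, 0, 0, 0, 0, 0, 0, 0, 0]}}

```text
time: 14.45
ee_pos: [435.5, -325.1, 75.8]
orientation: [0.642, 0.767, 0.0, 0.0]
contact_force: [-0.3, -0.3, -2.0]
width: 57.7
grip_force: 30.0
```

```bash
python3 -c "
from h import *
go(435.8,-326.4,75,1.75)
im,d=r.get_image('side');cv2.imwrite('pics/s3.png',cv2.resize(im[230:380,220:370],None,fx=4,fy=4,interpolation=cv2.INTER_CUBIC))"
```

```text
yaw 1.749 turn -0.001 dx dy dz [-1.3  0.1  0.8] tilt [ 0. -0.] q6 -0.86
```

View pics/s3.png

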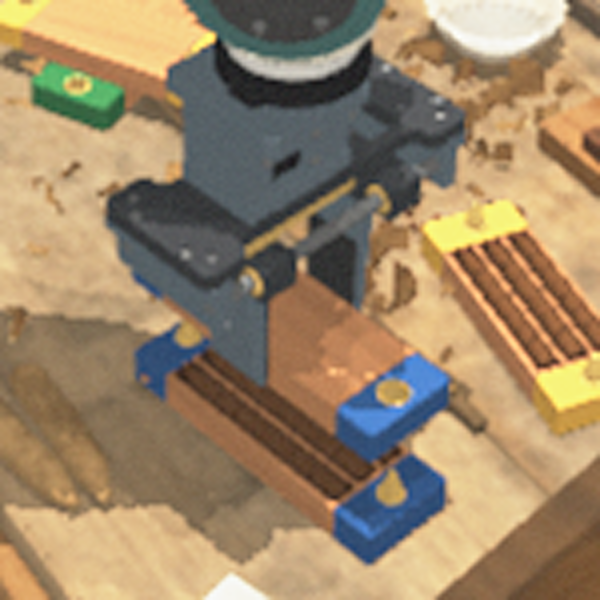

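The blue lid hovers over its lower. The hole is at (394,393) in the crop, with the dowel tip at (393,468) and its base at (391,497).

```bash
python3 -c "
from h import *
f=lambda L:(np.array(L)+.5)/4-.5+np.array((220,230))
print(ray('side',f([(394,393)]),91.2),ray('side',f([(393,468)]),38),ray('side',f([(391,497)]),22))
"
```

```text
[[ 449.95364698 -398.14364485]] [[ 451.24644001 -399.21828448]] [[ 448.06540964 -402.95079961]]
```

Call:
{"fn": "pendant", "kwargs": {"moves": [-1.3, 0, 10, -0.001, 0, 0, 15, 0, 0, 0, 8, 0, 0, 0, 4, 0, 0, 0, 1, 0, 0, 0, 0, 0, 0, 0, 0, 0]}}

```text
time: 15.08
ee_pos: [435.3, -327.2, 37.7]
orientation: [0.642, 0.767, 0.0, 0.0]
contact_force: [-0.4, 0.3, -1.4]
width: 57.8
grip_force: 30.0
```

Call:
{"fn": "pendant", "kwargs": {"moves": [0, 0, 2, 0, 0, 0, 2, 0, 0, 0, 2, 0, 0, 0, 0, 0, 0, 0, 0, 0]}}

```text
time: 15.5
ee_pos: [435.1, -327.0, 31.4]
orientation: [0.642, 0.767, 0.0, -0.0]
contact_force: [-0.2, 0.1, -1.9]
width: 58.1
grip_force: 30.0
```

Call:
{"fn": "pendant", "kwargs": {"moves": [0, 0, 2, 0, 0, 0, 2, 0, 0, 0, 1.2, 0, 0, 0, 0, 0, 0, 0, 0, 0]}}

```text
time: 15.92
ee_pos: [435.1, -327.1, 26.5]
orientation: [0.642, 0.767, -0.0, -0.0]
contact_force: [-2.7, 2.4, 9.2]
width: 57.9
grip_force: 30.0
```

Call:
{"fn": "pendant", "kwargs": {"moves": [0, 0, 0, 0, 0, 0, 0, 0, 0, 0, 0, 0, 0, 0, 0, 0, 0, 0, -15, 0, 0, 0, -30, 0, 0, 0, -30, 0, 0, 0, -25, 0, 0, 0, 0, 0, 0, 0, 0, 0], "finger_gap": 91}}

```text
time: 16.75
ee_pos: [435.7, -327.6, 127.4]
orientation: [0.642, 0.767, 0.0, 0.001]
contact_force: [0.0, 0.2, -0.3]
width: 91.1
grip_force: 0.0
```

```bash
python3 -c "
from h import *
go(519.1,-0.6,126,2.068)
im,d=r.get_image('top');cv2.imwrite('pics/t4.png',im)
for b in blobs('top',im,d):print(*b)"
```

```text
yaw 1.748 turn -0.32 dx dy dz [247.6 229.2   1.4] tilt [ 0.002 -0.002] q6 -0.86
red 263 [154.1 244.6] [523.5 313.5   8.8] 2.0
red 229 [184.8 276.7] [445.8 230.8  42.3] 2.3
red 188 [137.2 285.2] [425.3 342.8  42.3] 1.9
yellow 39 [300.5 226.5] [567.1 -49.2  40.2] 2.1
yellow 33 [308.6 240.2] [533.9 -68.6  39.7] 2.1
yellow 35 [252.  251.7] [506.3  67.5  40.6] 2.1
yellow 34 [260.  266.3] [471.2  48.2  40.2] 2.2
green 114 [249.9 194.2] [648.2  75.   19.8] 2.1
green 197 [191.3 209.1] [611.2 220.3  22. ] 2.1
green 184 [115.7 214.6] [597.8 407.9  22.1] 1.9
green 163 [286.9 261.9] [481.3 -16.   20.1] 2.0
blue 163 [384.1 286.5] [ 423.8 -246.8   41.9] 2.0
```

The red top reads 42.3 mm on both ends, so it is home, and it is centred at (435.6,286.8). Yellow next.

Call:
{"fn": "pendant", "kwargs": {"moves": [0, 0, 0, -0.107, 0, 0, 0, -0.107, 0, 0, 0, -0.106, 10, 9, 0, 0, 25, 23, 0, 0, 25, 23, 0, 0, 25, 23, 0, 0, 25, 23, 0, 0, 25, 23, 0, 0, 25, 23, 0, 0, 25, 23, 0, 0, 25, 23, 0, 0, 25, 23, 0, 0, 12.6, 13.2, 0, 0, 0, 0, 0, 0, 0, 0, 0, 0, 0, 0, 0, 0, 0, 0, 0, 0]}}

```text
time: 18.3
ee_pos: [517.9, -0.6, 125.7]
orientation: [0.512, 0.859, -0.0, -0.0]
contact_force: [-0.3, -0.3, 0.0]
width: 91.2
grip_force: 0.0
```

```bash
python3 -c "
from h import *
go(519.1,-0.6,24,2.068)"
```

```text
yaw 2.066 turn -0.002 dx dy dz [ -0.5   1.1 101.7] tilt [-0.001  0.   ] q6 -0.54
```

Call:
{"fn": "pendant", "kwargs": {"moves": [-0.5, 1.1, 10, -0.002, 0, 0, 25, 0, 0, 0, 25, 0, 0, 0, 20, 0, 0, 0, 14, 0, 0, 0, 7, 0, 0, 0, 1, 0, 0, 0, 0, 0, 0, 0, 0, 0]}}

```text
time: 19.05
ee_pos: [520.2, -0.2, 24.8]
orientation: [0.511, 0.86, 0.0, 0.0]
contact_force: [0.2, 0.3, 0.4]
width: 91.1
grip_force: 0.0
```

Call:
{"fn": "pendant", "kwargs": {"moves": [0, 0, 0, 0, 0, 0, 0, 0, 0, 0, 0, 0, 0, 0, 0, 0, 0, 0, 0, 0, 0, 0, 0, 0], "finger_gap": 50, "grip_force": 30}}

```text
time: 19.55
ee_pos: [519.8, -0.0, 24.4]
orientation: [0.511, 0.86, 0.0, 0.0]
contact_force: [-1.4, 0.6, 3.8]
width: 57.9
grip_force: 30.0
```

Call:
{"fn": "pendant", "kwargs": {"moves": [0, 0, -5, 0, 0, 0, -20, 0, 0, 0, -30, 0, 0, 0, -30, 0, 0, 0, -15, 0.11, 0, 0, 0, 0.111, 0, 0, 0, 0.111, 0, 0, 0, 0.111, 0, 0, 0, 0.111, 0, 0, 0, 0.11, 0, 0, 0, 0, 0, 0, 0, 0, 0, 0, 0, 0]}}

```text
time: 20.63
ee_pos: [519.6, -0.0, 124.3]
orientation: [0.762, 0.648, -0.0, -0.0]
contact_force: [-0.0, -0.5, -0.9]
width: 57.6
grip_force: 30.0
```

```bash
python3 -c "
from h import *
go(600.0,-326.9,75,1.404)"
```

```text
yaw 1.41 turn 0.006 dx dy dz [-309.   133.5   49.3] tilt [-0. -0.] q6 0.12
```

Call:
{"fn": "pendant", "kwargs": {"moves": [-15, 6.5, 0, 0.006, -30, 13, 0, 0, -30, 13, 0, 0, -30, 13, 0, 0, -30, 13, 0, 0, -30, 13, 0, 0, -30, 13, 5, 0, -30, 13, 10, 0, -30, 13, 10, 0, -30, 13, 12, 0, -23.8, 10, 12, 0, 0, 0, 0, 0, 0, 0, 0, 0, 0, 0, 0, 0, 0, 0, 0, 0]}}

```text
time: 21.88
ee_pos: [598.8, -326.2, 75.6]
orientation: [0.764, 0.645, 0.0, -0.0]
contact_force: [-1.0, 0.4, -1.0]
width: 57.8
grip_force: 30.0
```

```bash
python3 -c "
from h import *
go(600.0,-326.7,75,1.404)
im,d=r.get_image('side');cv2.imwrite('pics/s4.png',cv2.resize(im[210:360,290:440],None,fx=4,fy=4,interpolation=cv2.INTER_CUBIC))"
```

```text
yaw 1.401 turn -0.003 dx dy dz [-0.3  1.3  0.6] tilt [0. 0.] q6 -0.36
```

View pics/s4.png

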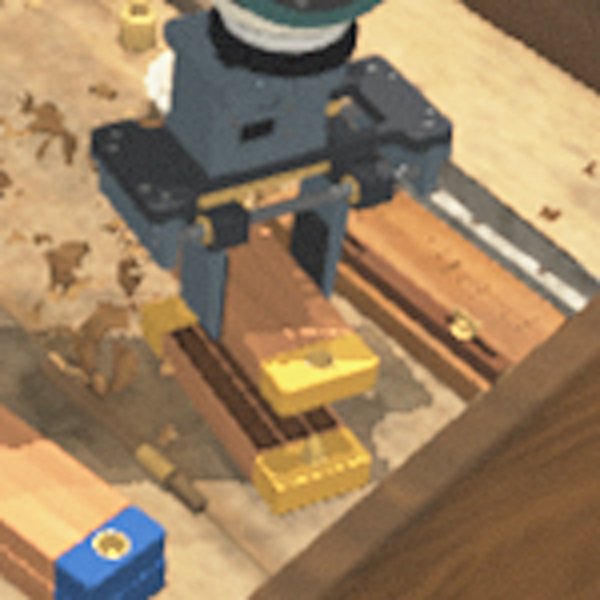

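The yellow lid hovers over its lower. The hole is at (320,357) in the crop, the dowel tip at (317,430) and its base at (317,457). The wooden box behind is clear.

```bash
python3 -c "
from h import *
f=lambda L:(np.array(L)+.5)/4-.5+np.array((290,210))
print(ray('side',f([(320,357)]),91.2),ray('side',f([(317,430)]),38),ray('side',f([(317,457)]),22))
"
```

```text
[[ 590.3500069  -389.08822668]] [[ 593.34432675 -390.75014548]] [[ 591.80665914 -394.82001479]]
```

Call:
{"fn": "pendant", "kwargs": {"moves": [-0.3, 1.0, 10, -0.003, 0, 0, 15, 0, 0, 0, 8, 0, 0, 0, 4, 0, 0, 0, 1, 0, 0, 0, 0, 0, 0, 0, 0, 0]}}

```text
time: 22.52
ee_pos: [599.9, -327.6, 37.4]
orientation: [0.764, 0.645, 0.0, 0.0]
contact_force: [0.9, -0.4, -1.3]
width: 57.5
grip_force: 30.0
```

Call:
{"fn": "pendant", "kwargs": {"moves": [0, 0, 2, 0, 0, 0, 2, 0, 0, 0, 2, 0, 0, 0, 0, 0, 0, 0, 0, 0]}}

```text
time: 22.93
ee_pos: [599.7, -327.5, 31.1]
orientation: [0.764, 0.645, -0.0, -0.0]
contact_force: [-0.5, 0.6, -0.9]
width: 57.7
grip_force: 30.0
```

Call:
{"fn": "pendant", "kwargs": {"moves": [0, 0, 2, 0, 0, 0, 2, 0, 0, 0, 1.2, 0, 0, 0, 0, 0, 0, 0, 0, 0]}}

```text
time: 23.35
ee_pos: [599.8, -327.5, 26.4]
orientation: [0.764, 0.645, -0.0, -0.0]
contact_force: [-2.6, 0.3, 5.3]
width: 57.8
grip_force: 30.0
```

Call:
{"fn": "pendant", "kwargs": {"moves": [0, 0, 0, 0, 0, 0, 0, 0, 0, 0, 0, 0, 0, 0, 0, 0, 0, 0, -15, 0, 0, 0, -30, 0, 0, 0, -30, 0, 0, 0, -25, 0, 0, 0, 0, 0, 0, 0, 0, 0], "finger_gap": 91}}

```text
time: 24.18
ee_pos: [600.7, -328.0, 128.6]
orientation: [0.764, 0.645, 0.001, 0.002]
contact_force: [-0.5, 0.3, -0.5]
width: 91.1
grip_force: 0.0
```

```bash
python3 -c "
from h import *
im,d=r.get_image('top');cv2.imwrite('pics/t5.png',im[170:300,200:330])
cv2.imwrite('pics/t5b.png',cv2.resize(im[170:290,205:335],None,fx=5,fy=5,interpolation=cv2.INTER_CUBIC))
for b in blobs('top',im,d):print(*b)
go(565.3,26.3,126,.468)"
```

```text
red 262 [154.4 244.6] [523.6 313.7   8.6] 2.2
red 237 [184.9 276.6] [445.8 231.   42.1] 2.2
red 192 [137.2 285.1] [425.9 343.2  42.2] 1.9
yellow 16 [183.6 276.8] [445.6 229.9  39.9] 3.1
green 123 [249.8 194.2] [647.8  75.   20.3] 2.2
green 192 [191.4 209.1] [611.3 219.9  22.2] 2.2
green 179 [115.7 214.7] [597.6 407.8  22.3] 2.2
green 174 [286.9 261.5] [482.3 -16.   20. ] 2.1
blue 119 [383.9 284.8] [ 427.7 -246.8   42. ] 2.1
yaw 1.403 turn 0.935 dx dy dz [ 128.8 -331.4    0.9] tilt [ 0.001 -0.001] q6 -0.37
```

View pics/t5b.png

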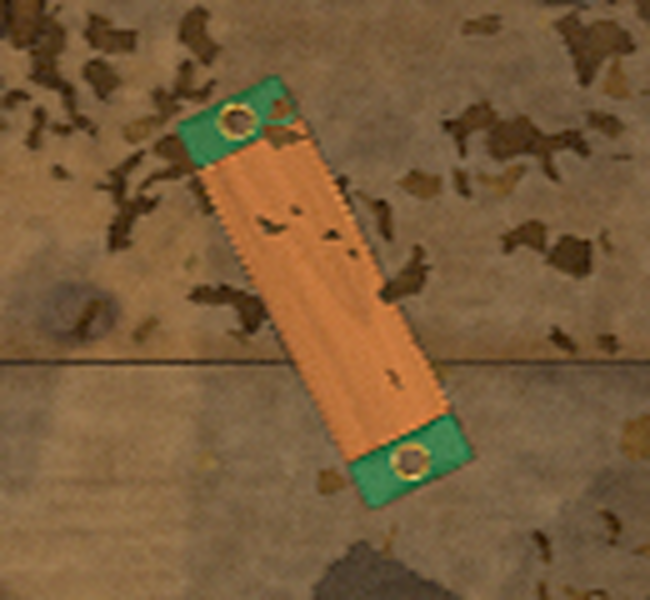

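Green is unmoved, with its holes still at (239,121) and (411,462).

Call:
{"fn": "pendant", "kwargs": {"moves": [0, 0, 0, 0.117, 0, 0, 0, 0.117, 0, 0, 0, 0.117, 0, 0, 0, 0.117, 0, 0, 0, 0.117, 0, 0, 0, 0.117, 0, 0, 0, 0.117, 0, 0, 0, 0.116, 6, -16, 0, 0, 12, -31, 0, 0, 12, -31, 0, 0, 12, -31, 0, 0, 12, -31, 0, 0, 12, -31, 0, 0, 12, -31, 0, 0, 12, -31, 0, 0, 12, -31, 0, 0, 12, -31, 0, 0, 12, -31, 0, 0, 2.8, -5, 0, 0]}}

```text
time: 25.9
ee_pos: [563.5, 30.0, 125.1]
orientation: [0.972, 0.234, -0.001, -0.0]
contact_force: [-0.9, -1.0, 0.5]
width: 90.8
grip_force: 0.0
```

Call:
{"fn": "pendant", "kwargs": {"moves": [0, 0, 10, 0, 0, 0, 20, 0, 0, 0, 0, 0, 0, 0, 0, 0, 0, 0, 0, 0]}}

```text
time: 26.32
ee_pos: [565.4, 25.3, 95.9]
orientation: [0.973, 0.232, -0.0, -0.0]
contact_force: [0.4, 0.2, -0.1]
width: 91.1
grip_force: 0.0
```

```bash
python3 -c "
from h import *
go(565.3,26.3,4.5,.468)"
```

```text
yaw 0.467 turn -0.001 dx dy dz [ 0.4 -1.  91.4] tilt [-0.001 -0.   ] q6 1.11
```

Call:
{"fn": "pendant", "kwargs": {"moves": [0.4, -0.7, 10, -0.001, 0, 0, 25, 0, 0, 0, 25, 0, 0, 0, 18, 0, 0, 0, 9, 0, 0, 0, 4, 0, 0, 0, 0.5, 0, 0, 0, 0, 0, 0, 0, 0, 0]}}

```text
time: 27.07
ee_pos: [566.3, 26.8, 5.6]
orientation: [0.973, 0.232, 0.001, 0.0]
contact_force: [0.3, 0.1, -0.5]
width: 90.6
grip_force: 0.0
```

Call:
{"fn": "pendant", "kwargs": {"moves": [0, 0, 0, 0, 0, 0, 0, 0, 0, 0, 0, 0, 0, 0, 0, 0, 0, 0, 0, 0, 0, 0, 0, 0], "finger_gap": 50, "grip_force": 30}}

```text
time: 27.57
ee_pos: [565.6, 26.8, 4.6]
orientation: [0.973, 0.232, 0.0, 0.0]
contact_force: [-1.0, -0.4, 1.9]
width: 57.9
grip_force: 30.0
```

Call:
{"fn": "pendant", "kwargs": {"moves": [0, 0, -5, 0, 0, 0, -20, 0, 0, 0, -35, 0, 0, 0, -35, 0, 0, 0, -20, -0.117, 0, 0, 0, -0.117, 0, 0, 0, -0.117, 0, 0, 0, -0.117, 0, 0, 0, -0.117, 0, 0, 0, -0.117, 0, 0, 0, -0.117, 0, 0, 0, -0.117, 0, 0, 0, -0.117, 0, 0, 0, -0.117, 0, 0, 0, 0, 0, 0, 0, 0, 0, 0, 0, 0]}}

```text
time: 28.98
ee_pos: [565.4, 26.8, 119.6]
orientation: [0.684, 0.729, -0.0, -0.0]
contact_force: [-0.1, -0.5, -2.5]
width: 58.0
grip_force: 30.0
```

```bash
python3 -c "
from h import *
go(604.0,314.2,75,1.639)"
```

```text
yaw 1.635 turn -0.004 dx dy dz [284.1  58.1  44.6] tilt [-0.  0.] q6 -0.06
```

Call:
{"fn": "pendant", "kwargs": {"moves": [15, 3, 0, -0.004, 30, 6, 0, 0, 30, 6, 0, 0, 30, 6, 0, 0, 30, 6, 0, 0, 30, 6, 5, 0, 30, 6, 8, 0, 30, 6, 10, 0, 30, 6, 10, 0, 24, 6, 11, 0, 5.6, 1, 0, 0, 0, 0, 0, 0, 0, 0, 0, 0, 0, 0, 0, 0, 0, 0, 0, 0]}}

```text
time: 30.23
ee_pos: [603.1, 313.9, 76.0]
orientation: [0.682, 0.732, 0.0, 0.0]
contact_force: [0.6, -0.3, -2.3]
width: 58.0
grip_force: 30.0
```

```bash
python3 -c "
from h import *
go(604.0,314.7,75,1.639)
im,d=r.get_image('side');cv2.imwrite('pics/s5.png',cv2.resize(im[110:260,150:300],None,fx=4,fy=4,interpolation=cv2.INTER_CUBIC))"
```

```text
yaw 1.641 turn 0.002 dx dy dz [0.8 0.9 1. ] tilt [0. 0.] q6 0.38
```

View pics/s5.png

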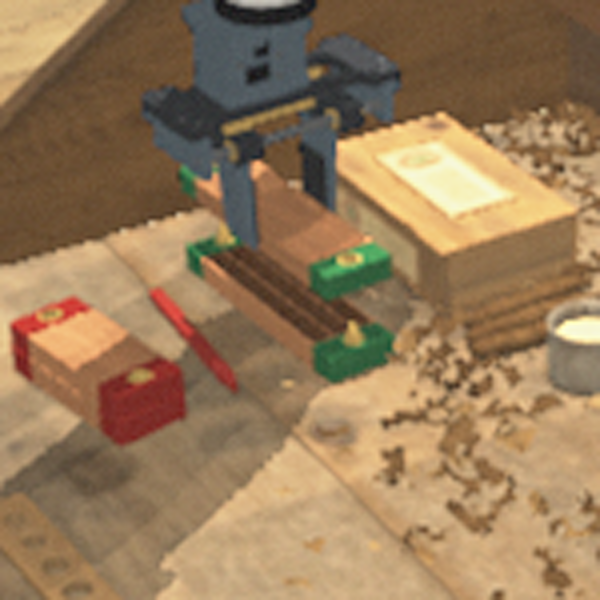

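The green lid is over its lower and the red top sits flush. The hole is at (348,259) in the crop, the dowel tip at (352,322) and its base at (352,345). Checking the cigar box clearance before going down.

```bash
python3 -c "
from h import *
f=lambda L:(np.array(L)+.5)/4-.5+np.array((150,110))
print(ray('side',f([(348,259)]),91.4),ray('side',f([(352,322)]),38),ray('side',f([(352,345)]),22))
d=np.load('pics/top0.npy');W=world('top',d)[118:178,100:182].reshape(-1,3)
B=W[W[:,2]>35];print(B.min(0),B.max(0))"
```

```text
[[611.21731326 221.46732925]] [[611.728725   220.99849626]] [[608.01993062 215.72953688]]
[491.07916906 -12.90518758  35.01595826] [ 830.54338022  443.22149215 1183.2653071 ]
```

Call:
{"fn": "pendant", "kwargs": {"moves": [0.8, 0.6, 10, 0.002, 0, 0, 15, 0, 0, 0, 8, 0, 0, 0, 4, 0, 0, 0, 1, 0, 0, 0, 0, 0, 0, 0, 0, 0]}}

```text
time: 30.87
ee_pos: [603.7, 315.8, 37.7]
orientation: [0.682, 0.731, 0.0, 0.0]
contact_force: [0.7, 0.9, -1.2]
width: 58.0
grip_force: 30.0
```

Call:
{"fn": "pendant", "kwargs": {"moves": [0, 0, 2, 0, 0, 0, 2, 0, 0, 0, 2, 0, 0, 0, 0, 0, 0, 0, 0, 0]}}

```text
time: 31.28
ee_pos: [603.4, 315.7, 31.5]
orientation: [0.682, 0.731, -0.0, -0.0]
contact_force: [0.1, -0.4, -2.3]
width: 57.9
grip_force: 30.0
```

Call:
{"fn": "pendant", "kwargs": {"moves": [0, 0, 2, 0, 0, 0, 2, 0, 0, 0, 1.2, 0, 0, 0, 0, 0, 0, 0, 0, 0]}}

```text
time: 31.7
ee_pos: [603.5, 315.7, 26.6]
orientation: [0.682, 0.731, -0.0, -0.0]
contact_force: [-2.4, -0.9, 5.5]
width: 58.1
grip_force: 30.0
```

Seated. I'll release, rise, back off toward the pile area's front and check all four.

Call:
{"fn": "pendant", "kwargs": {"moves": [0, 0, 0, 0, 0, 0, 0, 0, 0, 0, 0, 0, 0, 0, 0, 0, 0, 0, -15, 0, 0, 0, -30, 0, 0, 0, -35, 0, 0, 0, -35, 0, 0, 0, -25, 0, -15, -10, 0, 0, -30, -15, 0, 0, -30, -15, 0, 0, -30, -15, 0, 0, -30, -15, 0, 0, -30, -15, 0, 0, -30, -10, 0, 0, -30, 0, 0, 0, -15, 0, 0, 0, 0, 0, 0, 0, 0, 0, 0, 0], "finger_gap": 91}}

```text
time: 33.37
ee_pos: [525.8, 69.3, 167.2]
orientation: [0.683, 0.731, 0.0, 0.0]
contact_force: [0.1, 1.1, -0.1]
width: 90.8
grip_force: 0.0
```

```bash
python3 -c "
from h import *
im,d=r.get_image('top');cv2.imwrite('pics/t6.png',im);W=world('top',d);i0=cv2.imread('pics/top0.png')
hsv=cv2.cvtColor(im,cv2.COLOR_BGR2HSV)
rois={'green':(105,190,105,42),'red':(125,258,78,46),'yellow':(372,188,90,48),'blue':(370,255,95,50)}
for k,(x,y,w,h) in rois.items():
    m=np.zeros(im.shape[:2],np.uint8)
    for a,b in HUE[k]: m|=cv2.inRange(hsv,(max(a-2,0),140 if k!='green' else 100,40),(b+2,255,255))
    m[:y]=0;m[y+h:]=0;m[:,:x]=0;m[:,x+w:]=0;m[W[...,2]<36]=0
    N,L,S,C=cv2.connectedComponentsWithStats(m);cs=[]
    for i in range(1,N):
        if S[i,4]<60: continue
        v,u=np.nonzero(L==i);c,s,a=cv2.minAreaRect(ray('top',np.c_[u,v],42).astype(np.float32));cs.append(c);print(k,np.round(c,1),np.round(s,1),W[L==i][:,2].mean().round(1))
    if len(cs)==2:print(k,pair(np.array(cs)))
"
```

```text
green [597.4 212.2] [86.5 39.7] 217.4
green [597.2 408.7] [58.  24.8] 48.0
green (array([597.3, 310.5]), np.float64(196.5), np.float64(-1.57))
red [445.3 237.8] [57.3 19.3] 86.1
red [425.2 343.3] [57.5 25.3] 47.8
red (array([435.3, 290.5]), np.float64(107.4), np.float64(-1.382))
yellow [ 611.3 -259.1] [27.7 57.5] 46.7
yellow [ 588.8 -391.8] [24.6 57.5] 41.6
yellow (array([ 600. , -325.4]), np.float64(134.7), np.float64(1.404))
blue [ 464.4 -396.8] [26.9 22.7] 41.6
blue [ 422.6 -247. ] [56.5 26.5] 58.1
blue [ 435.6 -402.6] [27.8 23.4] 42.0
```

View pics/t6.png

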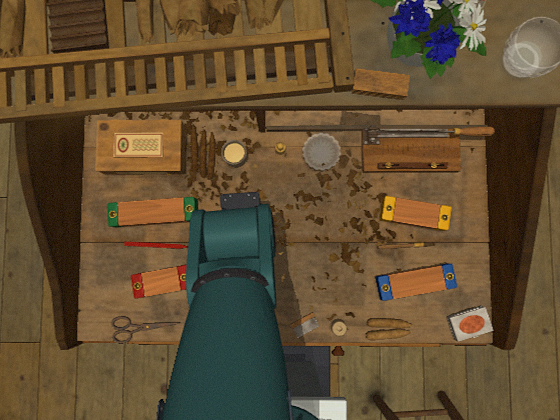

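All four lids look in place, and the dish (320,152) and pot (235,152) are unmoved. One more check on lid height and tilt: a plane fit over each lid's full area.

```bash
python3 -c "
from h import *
T={'red':(434.8,287.1,1.75,140),'blue':(435.5,-324.9,1.75,180),'yellow':(600,-326.9,1.404,160),'green':(604,314.2,1.639,214)}
for n in('top','side'):
  im,d=r.get_image(n);W=world(n,d)[d>0]
  for k,(x,y,a,L) in T.items():
    D=W[:,:2]-(x,y);u=D@[np.cos(a),np.sin(a)];v=D@[-np.sin(a),np.cos(a)]
    m=(abs(u)<L/2-6)&(abs(v)<23)&(abs(W[:,2]-42)<12)
    if m.sum()>50: A=np.c_[np.ones(m.sum()),u[m],v[m]];print(n,k,m.sum(),np.linalg.lstsq(A,W[m,2],rcond=None)[0].round(3))
"
```

```text
top red 961 [ 4.1925e+01 -1.0000e-03 -6.0000e-03]
top blue 1381 [ 4.1496e+01  3.0000e-03 -1.0000e-03]
top yellow 1178 [ 4.1501e+01 -0.0000e+00  1.2000e-02]
top green 1506 [ 4.2129e+01  1.0000e-03 -1.0000e-03]
side red 366 [4.4028e+01 6.0000e-03 4.0000e-03]
side blue 1260 [4.3582e+01 1.0000e-03 5.0000e-03]
side yellow 925 [4.3696e+01 5.0000e-03 2.0000e-03]
side green 317 [ 4.3755e+01  4.0000e-03 -6.0000e-03]
```

All four tops are flat, with their upper faces at about 42 mm, so they are fully home. Handing in.

```bash
python3 -c "
from cell import r
print(r.job_done())"
```

```text
the job is handed in; nothing more can be done
None
```

I handed the job in at about 34 s of the 102 s allowed. All four tops measured flat and fully down on their own lower halves, and the dish and pot stand where they were; no verdict came back on hand-in.

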